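Hang the glass lanterns on the LED rail and set the lighting faders

TASK

Get the lantern display ready: first slide the black brightness fader fully down and leave it down while you hang every glass lantern on the bench by its handle, each on a hook of its own on the LED rail, any hook. When all of them hang free and still, slide the brightness fader up to its yellow pointer, and have the blue tone fader at its orange pointer by the end. Do not knock over the flux jar that stands below the hooks.

Things in the scene. Friction and masses are not known exactly. Their poses are not given: they have to be found in the camera images.
- lantern_green: green stained-glass lantern standing on the bench; may be absent. Body 64 x 64 mm, 97 mm high, about 0.26 kg; origin: centre of its underside. On top a rigid dark handle in its own y-z plane, 159 mm high in all, 10 mm thick (x): two upright legs (z = 97 to 142 mm), outer faces 50 mm apart in y, inner 34 mm, joined by a peaked gable. Grip it from above across the legs; half a turn looks the same
- lantern_green_peak (a point): middle of the underside of the peak of the green lantern's handle, 148.5 mm above the lantern's origin: top of the open window under the handle (34 mm wide, from z = 97 mm up); rests on the hook when hung
- lantern_amber: amber stained-glass lantern standing on the bench; may be absent. Body 64 x 64 mm, 97 mm high, about 0.26 kg; origin: centre of its underside. On top a rigid dark handle in its own y-z plane, 159 mm high in all, 10 mm thick (x): two upright legs (z = 97 to 142 mm), outer faces 50 mm apart in y, inner 34 mm, joined by a peaked gable. Grip it from above across the legs; half a turn looks the same
- lantern_amber_peak (a point): middle of the underside of the peak of the amber lantern's handle, 148.5 mm above the lantern's origin: top of the open window under the handle (34 mm wide, from z = 97 mm up); rests on the hook when hung
- lantern_red: red stained-glass lantern standing on the bench; may be absent. Body 64 x 64 mm, 97 mm high, about 0.26 kg; origin: centre of its underside. On top a rigid dark handle in its own y-z plane, 159 mm high in all, 10 mm thick (x): two upright legs (z = 97 to 142 mm), outer faces 50 mm apart in y, inner 34 mm, joined by a peaked gable. Grip it from above across the legs; half a turn looks the same
- lantern_red_peak (a point): middle of the underside of the peak of the red lantern's handle, 148.5 mm above the lantern's origin: top of the open window under the handle (34 mm wide, from z = 97 mm up); rests on the hook when hung
- lantern_blue: blue stained-glass lantern standing on the bench; may be absent. Body 64 x 64 mm, 97 mm high, about 0.26 kg; origin: centre of its underside. On top a rigid dark handle in its own y-z plane, 159 mm high in all, 10 mm thick (x): two upright legs (z = 97 to 142 mm), outer faces 50 mm apart in y, inner 34 mm, joined by a peaked gable. Grip it from above across the legs; half a turn looks the same
- lantern_blue_peak (a point): middle of the underside of the peak of the blue lantern's handle, 148.5 mm above the lantern's origin: top of the open window under the handle (34 mm wide, from z = 97 mm up); rests on the hook when hung
- hook1 (a point): leftmost (seen by the robot) of four brass hooks on the rail; point on top of its 8 mm bar at the seat, 280 mm above the bench, axes as the rail's. The hook points along the rail's -x, towards the robot; seat flat from 12 mm before to 10 mm behind the point; end turned up to 18 mm above the seat, 28 mm before it; rail bar 81 mm behind it
- hook2 (a point): second from left (seen by the robot) of four brass hooks on the rail; point on top of its 8 mm bar at the seat, 280 mm above the bench, axes as the rail's. The hook points along the rail's -x, towards the robot; seat flat from 12 mm before to 10 mm behind the point; end turned up to 18 mm above the seat, 28 mm before it; rail bar 81 mm behind it
- hook3 (a point): second from right (seen by the robot) of four brass hooks on the rail; point on top of its 8 mm bar at the seat, 280 mm above the bench, axes as the rail's. The hook points along the rail's -x, towards the robot; seat flat from 12 mm before to 10 mm behind the point; end turned up to 18 mm above the seat, 28 mm before it; rail bar 81 mm behind it
- hook4 (a point): rightmost (seen by the robot) of four brass hooks on the rail; point on top of its 8 mm bar at the seat, 280 mm above the bench, axes as the rail's. The hook points along the rail's -x, towards the robot; seat flat from 12 mm before to 10 mm behind the point; end turned up to 18 mm above the seat, 28 mm before it; rail bar 81 mm behind it
- rail: LED display rail: a dark bar along its own y on two 18 mm posts at y = +-245 mm, 90 mm behind (+x) the row of hook seats, hooks 110 mm apart, bar top 298 mm high; origin on the bench under the middle of the row of hook seats; it is fixed, turned up to 0.12 rad either way
- console: grey lighting console, 200 (x) x 210 (y) x 30 mm, fixed; origin under its centre. Its two fader tracks run along its y axis, which points roughly away from the robot: the black brightness fader's track is at x = -45 mm (left as the robot sees it), the blue tone fader's at x = +45 mm (right)
- brightness (a joint): travel of the brightness fader in m along the console's +y: 0 = fully down (towards the robot, dark), 0.12 = fully up (away from the robot). It moves with about 1.5 N and stays where it is left
- brightness_top (a point): centre of the top face of the black brightness fader grip, a block 28 mm (console x) x 20 mm (console y) x 40 mm high, whose top is 84 mm above the bench; below it the track housing, 40 mm wide, has its top 44 mm above the bench
- mark_brightness: small yellow pointer, 16 x 6 x 16 mm, standing beside the brightness track on the console, 29 mm to the right of the track's centre line (console +x); shows where the brightness fader is to stand: level with it along the console's y
- tone (a joint): travel of the tone fader in m along the console's +y: 0 = end towards the robot, 0.12 = end away from the robot. It moves with about 1.5 N and stays where it is left
- tone_top (a point): centre of the top face of the blue tone fader grip, a block 28 mm (console x) x 20 mm (console y) x 40 mm high, whose top is 84 mm above the bench; below it the track housing, 40 mm wide, has its top 44 mm above the bench
- mark_tone: small orange pointer, 16 x 6 x 16 mm, standing beside the tone track on the console, 29 mm to the right of the track's centre line (console +x); shows where the tone fader is to stand: level with it along the console's y
- flux: flux jar with a black lid, 48 mm wide and 90 mm tall, loose on the bench below the hooks, right of the middle; origin at the centre of its underside; not part of the job

How it is judged:
By the outcome, as a careful person would: the job done as asked, in the order asked, and still so for the second after the job is handed in, with the robot touching nothing.
Of lantern_green, lantern_amber, lantern_red, lantern_blue only 3 to 4 are there at a start; the rules pass over those that are not, and their reading is None.
At some moment in a run one of lantern_green, lantern_amber, lantern_red, lantern_blue may be knocked a few centimetres aside while the robot is not near it.
It also fails if it takes over 210 s, if anything falls off the work surface, if the arm or the gripper's body presses on something with over 40 N, if the wrist force passes 120 N, or if a joint passes its speed limit or range.

ROBOT

A 7-joint arm with a two-finger parallel gripper is mounted at the origin on the work surface. World frame = base frame: x ahead of the robot, y to its left, z up, the work surface at z = 0. Lengths are in m, angles in rad, forces in N, time in s.
With the tool pointing down it reaches from about 0.425 to 0.95 m from the base axis. Payload 16.7 kg.
Tool frame: the origin (TCP) lies between the finger pads; the fingertips stand 8 mm ahead of it and the grasp point (between the pads) lies 11 mm behind it (robot.nose_length is the distance from the TCP to the fingertips, in m); z points along the fingers, y is the line along which they close (so a half turn about z gives the same grasp; the last joint's range is limited). The gripper opens to 94 mm and grips with 3 to 60 N. Pads are 16 mm wide; open, the fingers measure 119 mm over their backs; the gripper's body (75 mm by 177 mm) begins 78 mm behind the grasp point.
Start: joints at [-1.276, 0.426, 0.074, 1.606, -0.034, 1.111, -0.067], TCP at [0.29, 0.61, 0.213] pointing down, gripper open.
Joint ranges: [-2.85, 2.85], [-0.5, 2.14], [-1.23, 1.37], [0.21, 2.46], [-1.02, 4.16], [0.16, 2.05], [-2.73, 2.73]. Speed limits (rad/s): [1.89, 1.89, 2.39, 2.39, 3.01, 3.01, 3.01].

INTERFACE

Orientations are given as a rotation vector (axis times angle).
In Python, from cell import robot, cam, order, state gives the robot as it stands (robot), with the cameras (cam), the job (order) and the readings as plain functions.
- The arm moves only by the shell command python3 steer.py [FORCE], which reads ROWS from standard input. ROWS is a JSON object whose key "rows" holds a list of rows, 1 to 12 of them, each of 7 numbers: dx, dy, dz in shares of the most that a row can go, 1 being 62.5 mm, then a rotation vector rx, ry, rz in shares of 120 degrees (1.0 is 120 degrees), then the finger opening in m; each row shifts and turns the commanded pose from where the row before left it, along the tool's axes as they then stand; what a row does not reach is not made up. A row lasts 1/8 s, in which the tool goes at most 0.0625 m and 0.188 rad, less where a joint would pass 70% of its speed; a pose out of reach is approached as far as the arm can. The fingers move at their own pace and stop on an object; FORCE is the grip in N (left out, the last holds). Time passes only in rows, so rows that do not move let the fingers close. It prints the time, the measured TCP pose, the force, the opening and the grip force at its end. Shift and turn numbers lie between -1 and 1, and a call with a number outside is refused. Input that does not fit is refused with a message, and nothing moves.
- state(): the state, without advancing time (a new reading comes with each control period).
- cam.read_camera(name): name is "side" or "top" or "wrist"; returns the picture (480x640x3 uint8, red, green, blue); there is no depth.
- cam.calibration(name): a dict with "vfov" (degrees; the focal length in pixels is half the picture's height over the tangent of half this angle, whatever the lens; pixels are square), "cx", "cy" (the principal point, pixels), "T" (4x4, takes a point from camera to world coordinates). Camera axes: x right, y up, looking along -z (the intrinsics and any distortion apply to the point x, -y, -z); pixel columns grow to the right and rows downward; lengths in m; the calibration is good to about 2 mm. A picture is of the moment at which its call begins: read the wrist's pose just before it. calibration takes no time and is no camera call; for the wrist camera it gives the pose at the moment of the call.
- order.finish_job(): hands the job in; it is judged then, once.
The state is a dict: "time_s": time; "joint_positions": joint angles; "joint_vel": joint speeds; "tau": joint torques, N m; "tool_pos": TCP position; "tool_rot": TCP orientation; "force": force on the tool from outside, world axes, zero at the start; "moment": the same for the moment, N m; "width": finger opening in m; "grasp_force": force on a finger pad.
Only numpy, scipy, OpenCV 4.12 (cv2) and the standard library are available. Lean on these libraries where they do the work, as an engineer would, in place of code of your own. Each camera call takes 0.05 s, during which the arm holds its last target. There are 200 camera calls.

## Working session

There is one attempt and no reset: what is moved stays moved. The work goes in short steps, Python scripts to look and compute and a shell command to move; the robot and the scene stay as the last step left them, time stands still between calls to the robot, and variables do not carry over. Pictures are saved under pics/ and viewed, at most 17 in all, crops included, and the job is handed in when it is done.

```bash
ls; mkdir -p pics
cat > h.py <<'E'
import numpy as np, cv2
from scipy.spatial.transform import Rotation as R
from cell import robot, cam, order, state
def snap(n,f):
    c=cam.calibration(n); im=cam.read_camera(n)
    cv2.imwrite('pics/'+f+'.png',im[:,:,::-1]); np.save('pics/'+f+'.npy',c,allow_pickle=True); return im,c
def cal(f): return np.load('pics/'+f+'.npy',allow_pickle=True).item()
def ray(c,u,v):
    f=240/np.tan(np.radians(c['vfov'])/2)
    d=np.array([(u-c['cx'])/f,-(v-c['cy'])/f,-1.]); T=np.array(c['T']); return T[:3,3],T[:3,:3]@d
def atz(c,u,v,z):
    o,d=ray(c,u,v); return o+d*(z-o[2])/d[2]
def proj(c,p):
    f=240/np.tan(np.radians(c['vfov'])/2); T=np.array(c['T']); q=T[:3,:3].T@(np.array(p)-T[:3,3])
    return c['cx']+f*q[0]/-q[2], c['cy']-f*q[1]/-q[2]
def tri(obs):
    A=np.zeros((3,3));b=np.zeros(3)
    for c,u,v in obs:
        o,d=ray(c,u,v); d=d/np.linalg.norm(d); P=np.eye(3)-np.outer(d,d); A+=P;b+=P@o
    p=np.linalg.solve(A,b); 
    return p,[tuple(np.round(np.array(proj(c,p))-[u,v],1)) for c,u,v in obs]
E
python3 - <<'E'
from h import *
np.set_printoptions(precision=4,suppress=True)
for n in('side','top','wrist'):
    im,c=snap(n,n+'0'); print(n,c)
s=state();print(s['tool_pos'],s['tool_rot'],s['time_s'],robot.nose_length)
E
```

```text
cell.py
pics
steer.py
side {'vfov': 49.48659508842303, 'cx': 322.0276541778662, 'cy': 240.4042955854112, 'T': array([[ 0.8681,  0.2841, -0.4069,  0.1252],
       [-0.4962,  0.4763, -0.7259, -0.7555],
       [-0.0124,  0.8321,  0.5545,  0.7455],
       [ 0.    ,  0.    ,  0.    ,  1.    ]])}
top {'vfov': 45.46756566931624, 'cx': 312.73078911970777, 'cy': 245.40944474325258, 'T': array([[ 0.0395,  0.9765, -0.2117,  0.2385],
       [-0.9992,  0.0378, -0.0122, -0.0107],
       [-0.0039,  0.212 ,  0.9773,  1.5517],
       [ 0.    ,  0.    ,  0.    ,  1.    ]])}
wrist {'vfov': 70.73287592093759, 'cx': 323.683490145267, 'cy': 239.2213121626687, 'T': array([[ 0.4304, -0.8666, -0.2526,  0.2159],
       [ 0.9026,  0.413 ,  0.1212,  0.6452],
       [-0.0007, -0.2801,  0.96  ,  0.3827],
       [ 0.    ,  0.    ,  0.    ,  1.    ]])}
[0.2897 0.6093 0.2129] [-0.6913 -3.0644  0.0016] 0.15 0.008
```

View pics/top0.png

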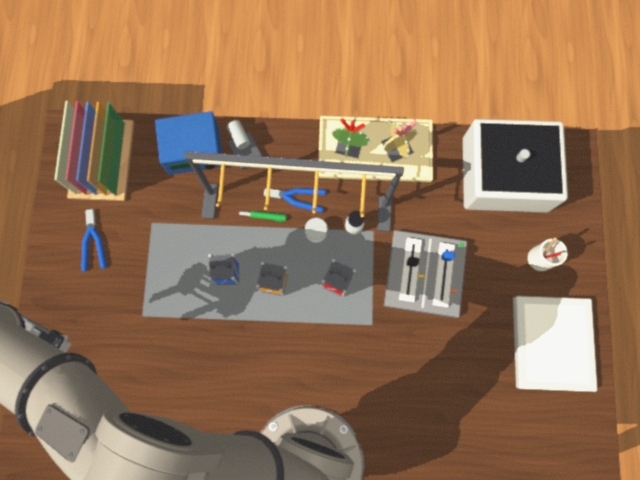

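View pics/side0.png

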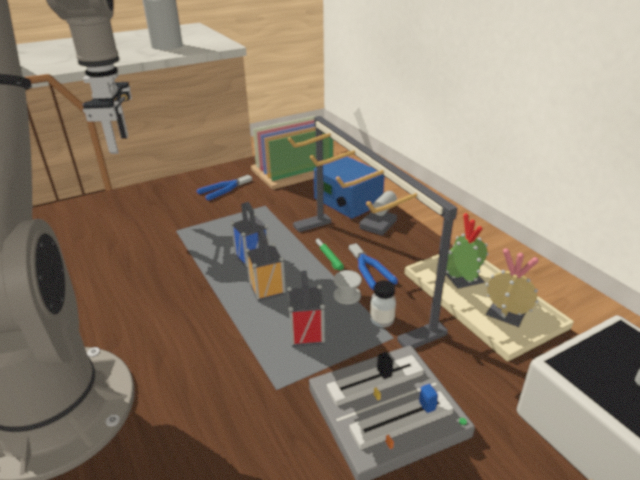

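Run:
```python
import cv2
a=cv2.imread('pics/top0.png')[145:325,180:476]; cv2.imwrite('pics/topc.png',cv2.resize(a,None,fx=2.7,fy=2.7,interpolation=cv2.INTER_CUBIC))
b=cv2.imread('pics/side0.png')[110:480,225:480]; b1=b[:240,:240]; 
import numpy as np
c1=cv2.resize(b1,None,fx=2,fy=2,interpolation=2); c2=cv2.resize(b[230:370,75:255],(320,249),interpolation=2)
o=np.zeros((480,800,3),np.uint8); o[:,:480]=c1; o[:249,480:]=c2; cv2.imwrite('pics/sidec.png',o)
```

```text
(no output)
```

View pics/topc.png

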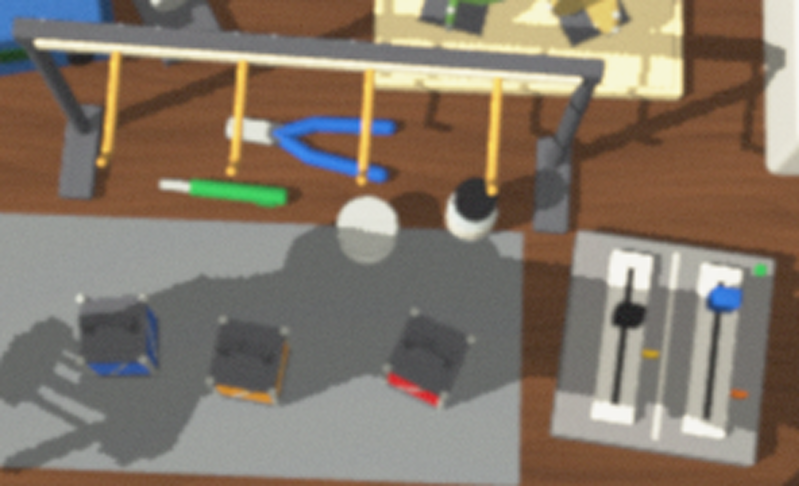

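View pics/sidec.png

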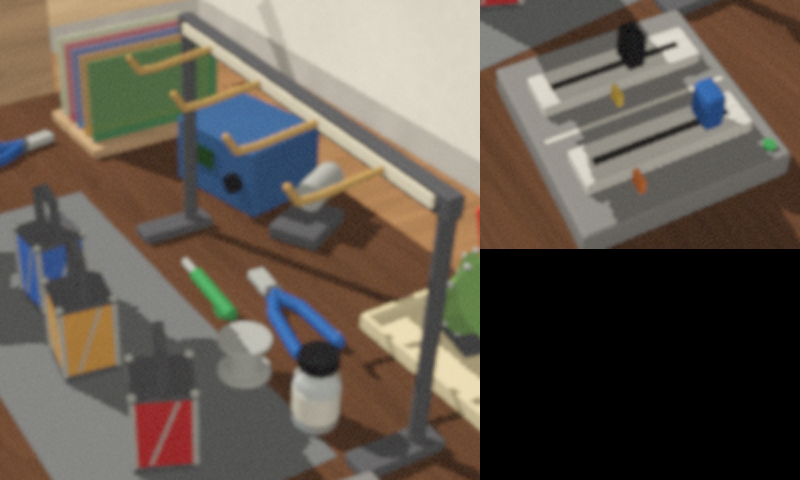

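```bash
cat >> h.py <<'E'
np.set_printoptions(precision=4,suppress=True)
E
python3 - <<'E'
from h import *
t,s=cal('top0'),cal('side0')
T=lambda u,v:(t,180+u/2.7,145+v/2.7)
S=lambda u,v:(s,225+u/2,110+v/2)
K=lambda u,v:(s,300+(u-480)*180/320,340+v*140/249)
P={'tip1':(T(101,163),S(128,58)),'tip2':(T(231,172),S(175,95)),'tip3':(T(361,181),S(226,137)),'tip4':(T(492,190),S(288,187)),
'bar_br_end':(T(630,270),K(676,45)),'ft_b':(T(630,312),K(630,30)),'ft_t':(T(725,293),K(708,85)),
'my':(T(651,353),K(617,92)),'mo':(T(739,394),K(639,176)),'cornerNL':(T(552,433),K(498,70)),'cornerFR':(T(773,260),K(787,152)),'cup':(T(367,230),S(245,337)),'jarlid':(T(476,198),S(319,352)),
'slot_b_near':(T(616,403),K(553,87)),'slot_t_near':(T(706,419),K(595,160)),'slot_t_far':(T(717,300),K(715,115))}
for k,o in P.items():
    p,e=tri(o);print(k,p,*e)
for k,(u,v) in dict(blue=(113,330),amber=(249,350),red=(431,350)).items(): print(k,atz(*T(u,v),.12))
for k,(a,b,c,d) in dict(blue=[(80,298),(142,298),(155,373),(92,375)],amber=[(222,321),(284,330),(273,403),(211,385)],red=[(414,312),(471,339),(440,404),(388,371)]).items():
    print(k,*[atz(*T(*x),.097)[:2] for x in(a,b)])
E
```

```text
tip1 [0.596  0.2265 0.293 ] (np.float64(-0.1), np.float64(0.1)) (np.float64(0.2), np.float64(-0.0))
tip2 [0.5934 0.1158 0.2922] (np.float64(0.1), np.float64(-0.2)) (np.float64(-0.3), np.float64(0.1))
tip3 [0.589  0.0059 0.293 ] (np.float64(-0.0), np.float64(0.0)) (np.float64(0.0), np.float64(-0.0))
tip4 [ 0.5853 -0.1046  0.2933] (np.float64(0.0), np.float64(-0.0)) (np.float64(-0.0), np.float64(0.0))
bar_br_end [ 0.578  -0.2633  0.0401] (np.float64(0.1), np.float64(-0.1)) (np.float64(-0.2), np.float64(0.1))
ft_b [ 0.5256 -0.2556  0.0828] (np.float64(-0.2), np.float64(0.3)) (np.float64(0.5), np.float64(-0.1))
ft_t [ 0.5472 -0.3469  0.0838] (np.float64(-0.3), np.float64(0.5)) (np.float64(0.9), np.float64(-0.2))
my [ 0.4934 -0.2834  0.0414] (np.float64(-0.1), np.float64(0.3)) (np.float64(0.5), np.float64(-0.1))
mo [ 0.4562 -0.3694  0.0429] (np.float64(-0.1), np.float64(0.1)) (np.float64(0.3), np.float64(-0.1))
cornerNL [ 0.4136 -0.1892  0.0251] (np.float64(0.1), np.float64(-0.2)) (np.float64(-0.2), np.float64(0.1))
cornerFR [ 0.5951 -0.4085  0.0274] (np.float64(-0.3), np.float64(0.4)) (np.float64(0.8), np.float64(-0.2))
cup [0.6087 0.0004 0.0475] (np.float64(0.3), np.float64(-0.7)) (np.float64(-0.9), np.float64(0.2))
jarlid [ 0.6324 -0.1042  0.0898] (np.float64(-0.0), np.float64(0.1)) (np.float64(0.1), np.float64(-0.0))
slot_b_near [ 0.4425 -0.2489  0.0436] (np.float64(-0.1), np.float64(0.2)) (np.float64(0.3), np.float64(-0.1))
slot_t_near [ 0.431  -0.337   0.0439] (np.float64(0.1), np.float64(-0.1)) (np.float64(-0.2), np.float64(0.1))
slot_t_far [ 0.5525 -0.3506  0.0418] (np.float64(0.5), np.float64(-0.9)) (np.float64(-1.6), np.float64(0.4))
blue [0.4831 0.2355 0.12  ]
amber [0.4691 0.1066 0.12  ]
red [ 0.4757 -0.0638  0.12  ]
blue [0.5169 0.2734] [0.5192 0.2139]
amber [0.4998 0.1359] [0.4934 0.0762]
red [ 0.5157 -0.0473] [ 0.4916 -0.1024]
```

```bash
cat >> h.py <<'E'
def plan(x,y,z,yaw):
    s=state(); r=R.from_rotvec(s['tool_rot']); p=np.array(s['tool_pos'])
    best=None
    for k in(0,np.pi,-np.pi):
        g=R.from_euler('z',yaw+k)*R.from_euler('x',np.pi)
        d=(r.inv()*g).as_rotvec()
        if best is None or np.linalg.norm(d)<np.linalg.norm(best[0]): best=(d,g)
    d,g=best; v=g.inv().apply(np.array([x,y,z])-p)
    print('rot',d,'| then move',v,'| q7',s['joint_positions'][6])
def yaw():
    X=R.from_rotvec(state()['tool_rot']).as_matrix(); return np.arctan2(X[1,0],X[0,0])
E
python3 - <<'E'
from h import *
print(yaw(),state()['joint_positions'])
for y in(-1.677,-0.032): plan(.495,-.20,.25,y)
plan(.42,.0,.3,yaw())
E
```

```text
2.697821939655212 [-1.2765  0.4266  0.0738  1.6064 -0.0341  1.1108 -0.0671]
rot [-0.0009  0.0007  1.2332] | then move [-0.783   0.29   -0.0371] | q7 -0.06708471155972816
rot [-0.001  -0.0002 -0.4118] | then move [-0.2311 -0.8023 -0.0371] | q7 -0.06708471155972816
rot [-0.001   0.0001 -0.    ] | then move [-0.3793 -0.4943 -0.0871] | q7 -0.06708471155972816
```

Careful with the scale: shifts go in shares of 62.5 mm and turns go in shares of 120 degrees. That gives: -0.05 m is -0.8, -0.0415 m is -0.664.

```bash
echo '{"rows": [[0, 0, -0.8, 0, 0, 0, 0.094], [0, 0, -0.592, 0, 0, 0, 0.094], [-0.616, -0.664, 0, 0, 0, 0, 0.094], [-0.616, -0.664, 0, 0, 0, 0, 0.094], [-0.616, -0.664, 0, 0, 0, 0, 0.094], [-0.616, -0.664, 0, 0, 0, 0, 0.094], [-0.616, -0.664, 0, 0, 0, 0, 0.094], [-0.616, -0.664, 0, 0, 0, 0, 0.094], [-0.616, -0.664, 0, 0, 0, 0, 0.094], [-0.616, -0.664, 0, 0, 0, 0, 0.094], [-0.616, -0.664, 0, 0, 0, 0, 0.094], [-0.616, -0.664, 0, 0, 0, 0, 0.094]]}' | python3 steer.py; echo '{"rows": [[0, 0, 0, 0, 0, -0.0654, 0.094], [0, 0, 0, 0, 0, -0.0654, 0.094], [0, 0, 0, 0, 0, -0.0654, 0.094], [0, 0, 0, 0, 0, 0, 0.094], [0, 0, 0, 0, 0, 0, 0.094]]}' | python3 steer.py
python3 - <<'E'
from h import *
snap('wrist','w1')
print(state()['joint_positions'])
plan(.5256,-.2556,.16,1.464)
E
```

```text
time_s: 1.65
tool_pos: [0.4594, 0.0676, 0.3006]
tool_rot: [0.691, 3.064, 0.001]
force: [0.5, 0.6, 0.4]
width: 0.0943
grasp_force: 0.0
time_s: 2.28
tool_pos: [0.4593, 0.0695, 0.3005]
tool_rot: [-0.057, -3.141, 0.0]
force: [-0.0, 0.6, -0.7]
width: 0.094
grasp_force: 0.0
[-0.763  -0.0249  0.4717  1.9665  0.0121  1.1975  1.2395]
rot [ 0.0001 -0.0002 -1.4995] | then move [ 0.3161 -0.1006  0.1404] | q7 1.2394606162156314
```

View pics/w1.png

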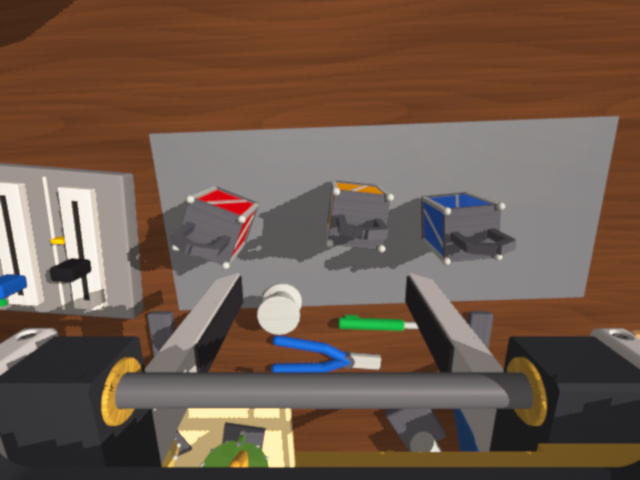

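To row units: 0.1824 rad / 2.0944 = 0.0871.

```bash
echo '{"rows": [[0, 0, 0, 0, 0, 0.0871, 0.06], [0, 0, 0, 0, 0, 0.0871, 0.06], [0, 0, 0, 0, 0, 0.0871, 0.06], [0, 0, 0, 0, 0, 0.0871, 0.06], [0, 0, 0, 0, 0, 0.0871, 0.06], [0, 0, 0, 0, 0, 0.0871, 0.06], [0, 0, 0, 0, 0, 0.0871, 0.06], [0, 0, 0, 0, 0, 0.0871, 0.06], [0, 0, 0, 0, 0, 0.0871, 0.06], [0, 0, 0, 0, 0, 0, 0.06]]}' | python3 steer.py; echo '{"rows": [[-0.8432, 0.2688, 0, 0, 0, 0, 0.06], [-0.8432, 0.2688, 0, 0, 0, 0, 0.06], [-0.8432, 0.2688, 0, 0, 0, 0, 0.06], [-0.8432, 0.2688, 0, 0, 0, 0, 0.06], [-0.8432, 0.2688, 0, 0, 0, 0, 0.06], [-0.8432, 0.2688, 0, 0, 0, 0, 0.06], [0, 0, 0.8, 0, 0, 0, 0.06], [0, 0, 0, 0, 0, 0, 0.06], [0, 0, 0, 0, 0, 0, 0.06]]}' | python3 steer.py
python3 - <<'E'
from h import *
snap('wrist','w2')
plan(.5256,-.2556,.06,1.464)
E
```

```text
time_s: 3.58
tool_pos: [0.4593, 0.0695, 0.3005]
tool_rot: [-2.334, -2.103, 0.0]
force: [-0.8, 0.1, 1.1]
width: 0.06
grasp_force: 0.0
time_s: 4.7
tool_pos: [0.5273, -0.2551, 0.2518]
tool_rot: [2.331, 2.106, 0.001]
force: [-0.4, 0.4, 0.5]
width: 0.0603
grasp_force: 0.0
rot [ 0.0017 -0.      0.0054] | then move [-0.0006 -0.0019  0.1922] | q7 0.4646899039759146
```

View pics/w2.png

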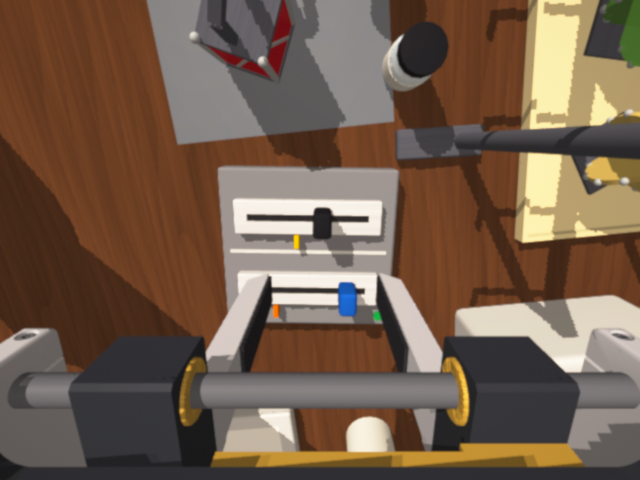

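Run:
```python
import cv2
a=cv2.imread('pics/w2.png')[160:330,215:405]; cv2.imwrite('pics/w2c.png',cv2.resize(a,None,fx=3.5,fy=3.5,interpolation=2))
```

```text
(no output)
```

View pics/w2c.png

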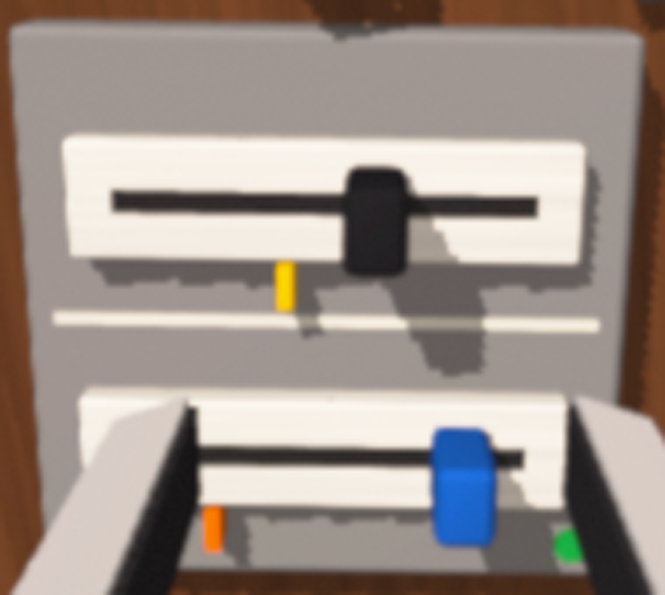

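Run:
```python
from h import *
c=cal('w2')
W=lambda u,v:(c,215+u/3.5,160+v/3.5)
d=np.array([.994,-.106]);d/=np.linalg.norm(d)
a1=atz(*W(113,201),.044)[:2];a2=atz(*W(537,207),.044)[:2]
b2=atz(*W(523,460),.044)[:2]
d=(a2-a1)/np.linalg.norm(a2-a1); print('dir',d,np.linalg.norm(a2-a1),'slot ends',a1@d,a2@d,b2@d,'yaw',np.arctan2(d[0],-d[1]))
for n,u,v,z in(('black',376,247,.084),('blue',464,510,.084),('yel',285,287,.042),('yeltop',286,302,.046),('or',213,530,.042),('ortop',214,545,.046)):
    p=atz(*W(u,v),z); print(n,p,p[:2]@d, (p[0]*d[1]*-1+p[1]*d[0]))
```

```text
dir [ 0.9932 -0.1167] 0.1384104837185262 slot ends 0.4663624968752433 0.6047729805937695 0.6045555433566141 yaw 1.4538514078817038
black [ 0.5254 -0.2616  0.084 ] 0.5523287995227563 -0.1984847572331987
blue [ 0.5441 -0.3497  0.084 ] 0.5812319253587936 -0.28379293334956873
yel [ 0.4924 -0.2832  0.042 ] 0.5220702308727292 -0.22385342939340708
yeltop [ 0.4925 -0.2873  0.046 ] 0.522678016068881 -0.22785326696367303
or [ 0.4556 -0.3703  0.042 ] 0.49570759899740025 -0.3146307361988433
ortop [ 0.456  -0.3741  0.046 ] 0.49650866472027594 -0.31836229759519385
```

To row units: 0.06 m is 0.96, -0.0036 m is -0.0576.

```bash
echo '{"rows": [[-0.0576, -0.0224, 0.96, 0, 0, 0, 0.06], [0, 0, 0.96, 0, 0, 0, 0.06], [0, 0, 0.64, 0, 0, 0, 0.06], [0, 0, 0.512, 0, 0, 0, 0.06], [0, 0, 0, 0, 0, 0, 0.06], [0, 0, 0, 0, 0, 0, 0.01], [0, 0, 0, 0, 0, 0, 0.01], [0, 0, 0, 0, 0, 0, 0.01], [0, 0, 0, 0, 0, 0, 0.01], [0, 0, 0, 0, 0, 0, 0.01]]}' | python3 steer.py 8; echo '{"rows": [[0, -0.32, 0, 0, 0, 0, 0.01], [0, -0.32, 0, 0, 0, 0, 0.01], [0, -0.32, 0, 0, 0, 0, 0.01], [0, -0.16, 0, 0, 0, 0, 0.01], [0, -0.08, 0, 0, 0, 0, 0.01], [0, -0.048, 0, 0, 0, 0, 0.01], [0, -0.048, 0, 0, 0, 0, 0.01], [0, 0, 0, 0, 0, 0, 0.01], [0, 0, 0, 0, 0, 0, 0.01]]}' | python3 steer.py
```

```text
time_s: 6.0
tool_pos: [0.5253, -0.2589, 0.0588]
tool_rot: [2.333, 2.103, 0.0]
force: [-1.9, 0.8, 5.7]
width: 0.0202
grasp_force: 8.0
time_s: 7.12
tool_pos: [0.4476, -0.2502, 0.059]
tool_rot: [2.329, 2.103, 0.004]
force: [15.6, 3.3, -10.4]
width: 0.0217
grasp_force: 8.0
```

To row units: -0.06 m is -0.96.

```bash
echo '{"rows": [[0, 0, 0, 0, 0, 0, 0.06], [0, 0, 0, 0, 0, 0, 0.06], [0, 0, 0, 0, 0, 0, 0.06], [0, 0, -0.96, 0, 0, 0, 0.06], [0, 0, 0, 0, 0, 0, 0.06], [0, 0, 0, 0, 0, 0, 0.06]]}' | python3 steer.py
python3 - <<'E'
from h import *
plan(.545,-.349,.059,yaw())
E
```

```text
time_s: 7.88
tool_pos: [0.4445, -0.2503, 0.1184]
tool_rot: [2.333, 2.104, 0.001]
force: [-0.4, -0.2, -1.0]
width: 0.0599
grasp_force: 0.0
rot [ 0.0003 -0.0003 -0.    ] | then move [-0.0878  0.1102  0.0594] | q7 0.5953110506566994
```

To row units: 0.0594 m is 0.9504, 0.0367 m is 0.5872.

```bash
echo '{"rows": [[-0.4688, 0.5872, 0, 0, 0, 0, 0.06], [-0.4688, 0.5872, 0, 0, 0, 0, 0.06], [-0.4688, 0.5872, 0, 0, 0, 0, 0.06], [0, 0, 0, 0, 0, 0, 0.06], [0, 0, 0.9504, 0, 0, 0, 0.06], [0, 0, 0, 0, 0, 0, 0.06], [0, 0, 0, 0, 0, 0, 0.01], [0, 0, 0, 0, 0, 0, 0.01], [0, 0, 0, 0, 0, 0, 0.01], [0, 0, 0, 0, 0, 0, 0.01], [0, 0, 0, 0, 0, 0, 0.01]]}' | python3 steer.py 8; echo '{"rows": [[0, -0.32, 0, 0, 0, 0, 0.01], [0, -0.32, 0, 0, 0, 0, 0.01], [0, -0.32, 0, 0, 0, 0, 0.01], [0, -0.32, 0, 0, 0, 0, 0.01], [0, -0.112, 0, 0, 0, 0, 0.01], [0, 0, 0, 0, 0, 0, 0.01], [0, 0, 0, 0, 0, 0, 0.01]]}' | python3 steer.py
```

```text
time_s: 9.25
tool_pos: [0.545, -0.3493, 0.0594]
tool_rot: [2.334, 2.103, 0.0]
force: [0.1, 1.6, 3.6]
width: 0.0199
grasp_force: 8.0
time_s: 10.12
tool_pos: [0.4585, -0.3394, 0.0593]
tool_rot: [-2.332, -2.103, -0.002]
force: [-1.4, 5.9, 7.2]
width: 0.0201
grasp_force: 8.0
```

To row units: -0.06 m is -0.96, 0.044 m is 0.704.

```bash
echo '{"rows": [[0, 0, 0, 0, 0, 0, 0.06], [0, 0, 0, 0, 0, 0, 0.06], [0, 0, 0, 0, 0, 0, 0.06], [0, 0, -0.96, 0, 0, 0, 0.06], [0, 0, -0.96, 0, 0, 0, 0.09], [-0.56, 0.704, -0.96, 0, 0, 0, 0.09], [0, 0, 0, 0, 0, 0, 0.09], [0, 0, 0, 0, 0, 0, 0.09], [0, 0, 0, 0, 0, 0, 0.09]]}' | python3 steer.py
python3 - <<'E'
from h import *
im,c=snap('wrist','w3')
print([proj(c,p) for p in((.46,-.25,.05),(.6,-.25,.05),(.46,-.37,.05),(.6,-.37,.05))])
a=im[110:330,200:440,::-1]; cv2.imwrite('pics/w3c.png',cv2.resize(a,None,fx=2.7,fy=2.7,interpolation=2))
E
```

```text
time_s: 11.25
tool_pos: [0.488, -0.3696, 0.2235]
tool_rot: [-2.332, -2.102, 0.001]
force: [0.5, -0.0, 0.2]
width: 0.0899
grasp_force: 0.0
[(np.float64(281.4962432799193), np.float64(104.05131124892168)), (np.float64(429.8247984657037), np.float64(87.21491558162921)), (np.float64(297.47487832019493), np.float64(226.31397915731785)), (np.float64(431.8870640229104), np.float64(212.5960193385112))]
```

View pics/w3c.png

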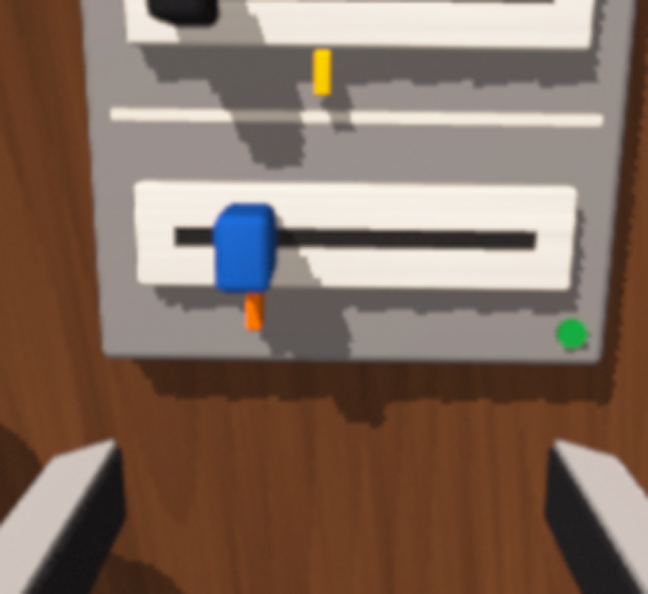

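Run:
```python
from h import *
c=cal('w3')
W=lambda u,v:(c,200+u/2.7,110+v/2.7)
a1=atz(*W(175,237),.044)[:2];a2=atz(*W(536,240),.044)[:2]
d=(a2-a1)/np.linalg.norm(a2-a1); print(d,np.linalg.norm(a2-a1),'mid',(a1+a2)@d/2)
for n,u,v,z in(('blue',243,258,.084),('or',254,315,.044),('yel',322,78,.044),('black',183,-10,.084)):
    p=atz(*W(u,v),z); print(n,p,p[:2]@d)
```

```text
[ 0.9936 -0.1127] 0.1389960672451566 mid 0.5342645413508048
blue [ 0.4593 -0.3415  0.084 ] 0.4948344996139608
or [ 0.4557 -0.3714  0.044 ] 0.49467763252070723
yel [ 0.4921 -0.2852  0.044 ] 0.5210987434633377
black [ 0.4517 -0.2543  0.084 ] 0.477514374104879
```

To row units: 0.055 m is 0.88, -0.02 m is -0.32.

```bash
echo '{"rows": [[0.88, -0.08, -0.32, 0, 0, 0, 0.09], [0.88, -0.08, -0.32, 0, 0, 0, 0.09], [0, 0, 0, 0, 0, 0, 0.09], [0, 0, 0, 0, 0, 0, 0.09], [0, 0, 0, 0, 0, 0, 0.09]]}' | python3 steer.py
python3 - <<'E'
from h import *
im,c=snap('wrist','w4')
a=im[120:320,200:440,::-1]; cv2.imwrite('pics/w4c.png',cv2.resize(a,None,fx=2.7,fy=2.7,interpolation=2))
E
```

```text
time_s: 11.92
tool_pos: [0.4897, -0.261, 0.2642]
tool_rot: [-2.335, -2.101, 0.002]
force: [0.1, 0.8, -0.2]
width: 0.0899
grasp_force: 0.0
```

View pics/w4c.png

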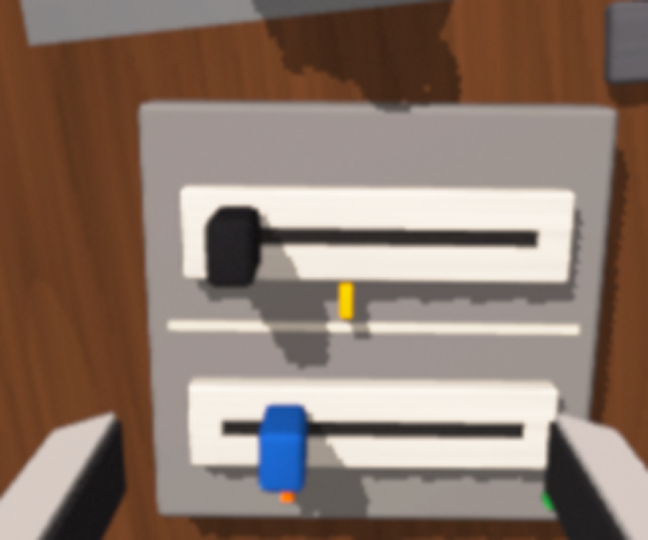

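Run:
```python
from h import *
c=cal('w4'); d=np.array([.9935,-.1140])
W=lambda u,v:(c,200+u/2.7,120+v/2.7)
for n,u,v,z in(('end',538,238,.044),('endT',523,430,.044),('begT',222,428,.044),('black',230,252,.084),('L',206,252,.084),('R',254,252,.084),('yel',346,303,.044),('blue',281,468,.084),('or',287,497,.046)):
    p=atz(*W(u,v),z); print(n,p,p[:2]@d)
```

```text
end [ 0.578  -0.2638  0.044 ] 0.6043314737582263
endT [ 0.5672 -0.3529  0.044 ] 0.6037140528262406
begT [ 0.4294 -0.3372  0.044 ] 0.4650144036495287
black [ 0.45   -0.2479  0.084 ] 0.47532598086387756
L [ 0.4407 -0.2469  0.084 ] 0.46594872746735083
R [ 0.4593 -0.2489  0.084 ] 0.4847027966456998
yel [ 0.4923 -0.284   0.044 ] 0.5214677621367302
blue [ 0.4585 -0.3415  0.084 ] 0.49444693474585394
or [ 0.4551 -0.3742  0.046 ] 0.4948255364724191
```

Run:
```python
import cv2
a=cv2.imread('pics/w1.png')[175:280,165:525]; cv2.imwrite('pics/w1c.png',cv2.resize(a,None,fx=2.2,fy=2.2,interpolation=2))
```

```text
(no output)
```

View pics/w1c.png

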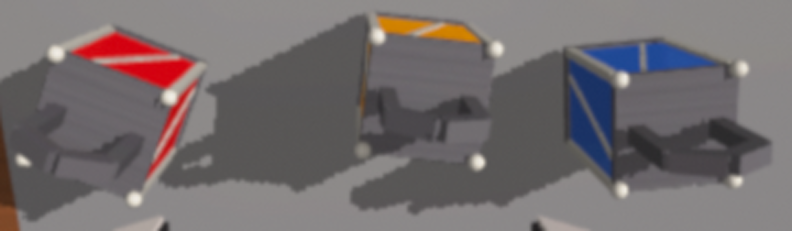

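```bash
cat > lan.py <<'E'
from h import *
def corners(c,pts,z=.1):
    q=np.array([atz(c,u,v,z)[:2] for u,v in pts]); e=q[0]-q[1]; e/=np.linalg.norm(e); e2=q[3]-q[2]; e2/=np.linalg.norm(e2); f=q[3]-q[0];g=q[2]-q[1];f=(f+g);f/=np.linalg.norm(f)
    ys=[np.arctan2(v[1],v[0]) for v in(e,e2)]; yf=np.arctan2(f[1],f[0])
    return q.mean(0),ys,yf,[np.linalg.norm(q[i]-q[i-1]) for i in range(4)]
E
python3 - <<'E'
from lan import *
c=cal('w1')
W=lambda u,v:(165+u/2.2,175+v/2.2)
B=dict(red=[(57,54),(170,97),(135,199),(22,160)],amber=[(377,35),(497,48),(477,161),(362,150)],blue=[(622,79),(741,68),(737,180),(621,189)])
for k,p in B.items(): print(k,*corners(c,[W(*x) for x in p]))
plan(.47,.07,.30,-.0)
E
```

```text
red [ 0.4739 -0.061 ] [np.float64(-1.9886507772462032), np.float64(-1.9704334905823075)] -0.43491131312479175 [np.float64(0.06087068434703577), np.float64(0.05940984024751477), np.float64(0.0597242335648501), np.float64(0.06124381536903547)]
amber [0.465  0.1103] [np.float64(-1.7157551560516762), np.float64(-1.7076309642883505)] -0.156728406715166 [np.float64(0.060268858225004336), np.float64(0.06045662549034253), np.float64(0.05977821151243648), np.float64(0.060433924001199776)]
blue [0.486  0.2402] [np.float64(-1.5133748801901825), np.float64(-1.5251921187370163)] 0.06563863491515236 [np.float64(0.05937898046057923), np.float64(0.0596936608903241), np.float64(0.06010638376625072), np.float64(0.060796535183819736)]
rot [-0.0005  0.0011  1.465 ] | then move [-0.0197 -0.331  -0.0358] | q7 0.45915627004869614
```

To row units: -0.03 m is -0.48, -0.18 rad / 2.0944 = -0.0859.

```bash
echo '{"rows": [[0, 0, -0.48, 0, 0, -0.0859, 0.09], [0, 0, 0, 0, 0, -0.0859, 0.09], [0, 0, 0, 0, 0, -0.0859, 0.09], [0, 0, 0, 0, 0, -0.0859, 0.09], [0, 0, 0, 0, 0, -0.0859, 0.09], [0, 0, 0, 0, 0, -0.0859, 0.09], [0, 0, 0, 0, 0, -0.0859, 0.09], [0, 0, 0, 0, 0, 0, 0.09], [0, 0, 0, 0, 0, 0, 0.09]]}' | python3 steer.py
python3 - <<'E'
from h import *
plan(.4739,-.061,.116,-.42)
E
```

```text
time_s: 13.1
tool_pos: [0.4901, -0.2604, 0.2944]
tool_rot: [-0.655, -3.072, 0.0]
force: [0.1, 0.3, 0.5]
width: 0.0898
grasp_force: 0.0
rot [-0.0003 -0.0005  0.0001] | then move [0.0961 0.1755 0.1784] | q7 1.6412120881932943
```

To row units: 0.0439 m is 0.7024, 0.024 m is 0.384.

```bash
echo '{"rows": [[0.384, 0.7024, 0, 0, 0, 0, 0.094], [0.384, 0.7024, 0, 0, 0, 0, 0.094], [0.384, 0.7024, 0, 0, 0, 0, 0.094], [0.384, 0.7024, 0, 0, 0, 0, 0.094], [0, 0, 0, 0, 0, 0, 0.094], [0, 0, 0, 0, 0, 0, 0.094]]}' | python3 steer.py
python3 - <<'E'
from h import *
plan(.4739,-.061,.116,-.42)
im,c=snap('wrist','w5')
a=im[150:350,200:440,::-1]; cv2.imwrite('pics/w5c.png',cv2.resize(a,None,fx=2.7,fy=2.7,interpolation=2))
print([proj(c,p) for p in((.474,-.061,.1),(.4739,-.061,.159))])
E
```

```text
time_s: 13.85
tool_pos: [0.4733, -0.0609, 0.2947]
tool_rot: [0.65, 3.074, -0.0]
force: [-0.5, -0.5, -0.7]
width: 0.0942
grasp_force: 0.0
rot [-0.0001  0.0001  0.0034] | then move [-0.0006  0.0002  0.1787] | q7 1.1572596230086325
[(np.float64(323.33488736107984), np.float64(218.64150350380783)), (np.float64(323.24986548640595), np.float64(232.52143047052152))]
```

View pics/w5.png

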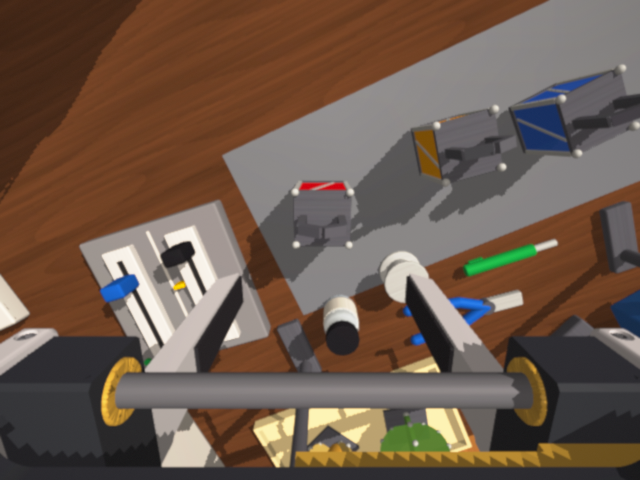

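To row units: 0.06 m is 0.96, 0.04 m is 0.64.

```bash
echo '{"rows": [[0, 0, 0.96, 0, 0, 0, 0.094], [0, 0, 0.96, 0, 0, 0, 0.094], [0, 0, 0.64, 0, 0, 0, 0.094], [0, 0, 0.288, 0, 0, 0, 0.094], [0, 0, 0, 0, 0, 0, 0.094], [0, 0, 0, 0, 0, 0, 0.04], [0, 0, 0, 0, 0, 0, 0.04], [0, 0, 0, 0, 0, 0, 0.04], [0, 0, 0, 0, 0, 0, 0.04], [0, 0, 0, 0, 0, 0, 0.04], [0, 0, 0, 0, 0, 0, 0.04]]}' | python3 steer.py 25
```

```text
time_s: 15.28
tool_pos: [0.4732, -0.0605, 0.1168]
tool_rot: [0.646, 3.074, -0.0]
force: [-0.1, -0.8, 3.1]
width: 0.0499
grasp_force: 24.9
```

To row units: -0.05 m is -0.8, -0.034 m is -0.544, -0.13 rad / 2.0944 = -0.0621.

```bash
echo '{"rows": [[0, 0, -0.48, 0, 0, 0, 0.04], [0, 0, -0.8, 0, 0, 0, 0.04], [0, 0, -0.8, 0, 0, 0, 0.04], [0, 0, -0.544, 0, 0, 0, 0.04], [0, 0, 0, 0, 0, -0.0621, 0.04], [0, 0, 0, 0, 0, -0.0621, 0.04], [0, 0, 0, 0, 0, -0.0611, 0.04], [0, 0, 0, 0, 0, 0, 0.04], [0, 0, 0, 0, 0, 0, 0.04]]}' | python3 steer.py
python3 - <<'E'
from h import *
plan(.545,.0068,.280,-.032);plan(.6172,.0048,.280,-.032)
E
```

```text
time_s: 16.4
tool_pos: [0.473, -0.0604, 0.2805]
tool_rot: [-0.046, -3.141, 0.0]
force: [1.2, 0.0, -2.6]
width: 0.0498
grasp_force: 24.9
rot [-0.0001 -0.0004  0.0025] | then move [-0.0698  0.0695  0.0005] | q7 1.5502913640170695
rot [-0.0001 -0.0004  0.0025] | then move [-0.142   0.0698  0.0005] | q7 1.5502913640170695
```

To row units: 0.035 m is 0.56, -0.024 m is -0.384, 0.0025 rad / 2.0944 = 0.0012.

```bash
echo '{"rows": [[0, 0.5568, 0, 0, 0, 0, 0.04], [0, 0.56, 0, 0, 0, 0.0012, 0.04], [-0.384, 0, 0, 0, 0, 0, 0.04], [-0.384, 0, 0, 0, 0, 0, 0.04], [-0.384, 0, 0, 0, 0, 0, 0.04], [0, 0, 0, 0, 0, 0, 0.04], [0, 0, 0, 0, 0, 0, 0.04]]}' | python3 steer.py
python3 - <<'E'
from h import *
plan(.6172,.0048,.280,-.032)
im,c=snap('side','s1')
a=im[100:300,250:490,::-1]; cv2.imwrite('pics/s1c.png',cv2.resize(a,None,fx=3,fy=3,interpolation=2))
E
```

```text
time_s: 17.27
tool_pos: [0.5465, 0.0071, 0.2804]
tool_rot: [-0.048, -3.14, 0.0]
force: [-0.3, -0.3, -3.5]
width: 0.0501
grasp_force: 25.0
rot [-0.0003 -0.0008  0.0016] | then move [-0.0708 -0.0001  0.0004] | q7 1.4847000747923522
```

View pics/s1c.png

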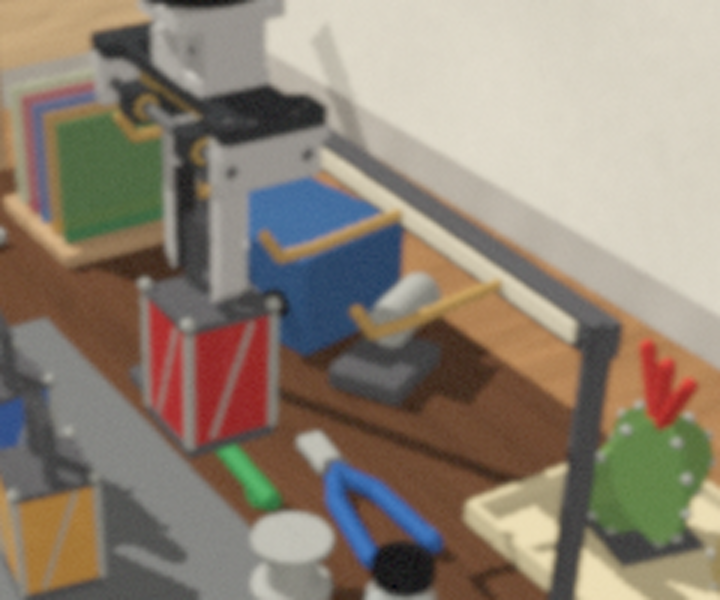

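Careful with the scale: shifts go in shares of 62.5 mm and turns go in shares of 120 degrees. That gives: -0.0177 m is -0.2832.

```bash
echo '{"rows": [[-0.2832, 0, 0, 0, 0, 0, 0.04], [-0.2832, 0, 0, 0, 0, 0, 0.04], [-0.2832, 0, 0, 0, 0, 0, 0.04], [-0.2832, 0, 0, 0, 0, 0, 0.04], [0, 0, 0, 0, 0, 0, 0.04], [0, 0, 0, 0, 0, 0, 0.04]]}' | python3 steer.py; echo '{"rows": [[0, 0, 0.16, 0, 0, 0, 0.04], [0, 0, 0.16, 0, 0, 0, 0.04], [0, 0, 0.096, 0, 0, 0, 0.04], [0, 0, 0.048, 0, 0, 0, 0.04], [0, 0, 0.016, 0, 0, 0, 0.04], [0, 0, 0, 0, 0, 0, 0.04], [0, 0, 0, 0, 0, 0, 0.04]]}' | python3 steer.py
```

```text
time_s: 18.08
tool_pos: [0.6175, 0.0051, 0.2805]
tool_rot: [-0.046, -3.141, 0.0]
force: [-0.8, 0.5, -3.0]
width: 0.0497
grasp_force: 25.0
time_s: 18.95
tool_pos: [0.6179, 0.0052, 0.2509]
tool_rot: [0.046, 3.141, 0.0]
force: [0.2, -0.2, -2.0]
width: 0.0498
grasp_force: 25.0
```

To row units: 0.0015 m is 0.024, 0.001 m is 0.016.

```bash
echo '{"rows": [[0, 0, 0.024, 0, 0, 0, 0.04], [0, 0, 0.016, 0, 0, 0, 0.04], [0, 0, 0, 0, 0, 0, 0.04], [0, 0, 0, 0, 0, 0, 0.04]]}' | python3 steer.py;echo '{"rows": [[0, 0, 0.024, 0, 0, 0, 0.04], [0, 0, 0, 0, 0, 0, 0.04], [0, 0, 0, 0, 0, 0, 0.04]]}' | python3 steer.py
```

```text
time_s: 19.45
tool_pos: [0.6185, 0.0046, 0.2499]
tool_rot: [0.046, 3.139, 0.0]
force: [-4.3, -3.8, 14.8]
width: 0.0496
grasp_force: 25.0
time_s: 19.82
tool_pos: [0.619, 0.0044, 0.2494]
tool_rot: [0.047, 3.137, 0.001]
force: [-6.6, -3.3, 25.1]
width: 0.0496
grasp_force: 25.0
```

To row units: -0.05 m is -0.8, -0.0025 m is -0.04.

```bash
echo '{"rows": [[0, 0, -0.04, 0, 0, 0, 0.04], [0, 0, 0, 0, 0, 0, 0.04], [0, 0, 0, 0, 0, 0, 0.054], [0, 0, 0, 0, 0, 0, 0.06], [0, 0, 0, 0, 0, 0, 0.066], [0, 0, 0, 0, 0, 0, 0.074], [0, 0, 0, 0, 0, 0, 0.074], [0, 0, -0.32, 0, 0, 0, 0.074], [0, 0, -0.64, 0, 0, 0, 0.074], [0, 0, -0.8, 0, 0, 0, 0.074], [0, 0, 0, 0, 0, 0, 0.074]]}' | python3 steer.py 
echo '{"rows": [[0.8, 0, 0, 0, 0, 0, 0.09], [0.8, 0, 0, 0, 0, 0, 0.09], [0.8, 0, 0, 0, 0, 0, 0.09], [0, -0.8, 0, 0, 0, 0, 0.09], [0, -0.8, 0, 0, 0, 0, 0.09], [0, 0, 0, 0, 0, 0, 0.09], [0, 0, 0, 0, 0, 0, 0.09]]}' | python3 steer.py
python3 - <<'E'
from h import *
snap('wrist','w6')
im,c=snap('side','s2')
cv2.imwrite('pics/s2c.png',np.hstack([cv2.imread('pics/w6.png')[:,:520],cv2.resize(im[90:330,230:400,::-1],(280,396))[:,:].copy() if 0 else cv2.copyMakeBorder(cv2.resize(im[90:330,230:400,::-1],(280,396)),0,84,0,0,0)]))
E
```

```text
time_s: 21.2
tool_pos: [0.6192, 0.005, 0.3629]
tool_rot: [0.046, 3.136, 0.002]
force: [0.3, 1.2, -0.6]
width: 0.0743
grasp_force: 0.0
time_s: 22.08
tool_pos: [0.4648, -0.0899, 0.3587]
tool_rot: [-0.045, -3.141, -0.0]
force: [-0.1, 0.2, 0.1]
width: 0.0899
grasp_force: 0.0
```

View pics/s2c.png

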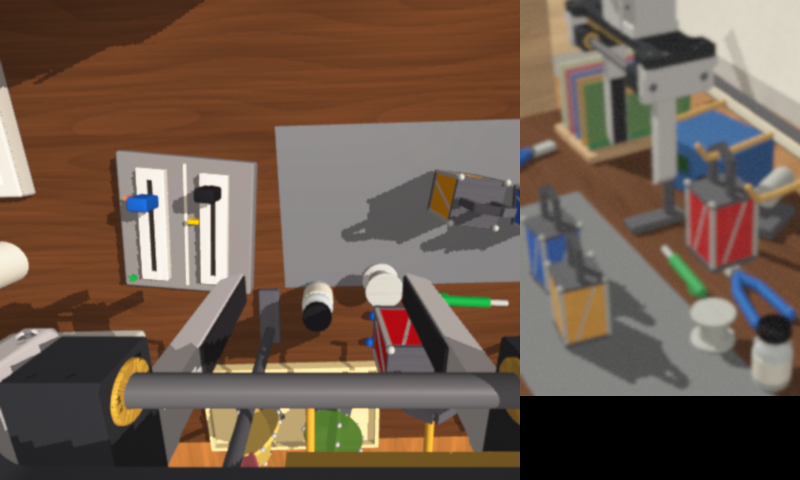

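```bash
cat >> h.py <<'E'
def sidecent(im):
    h=cv2.cvtColor(im,cv2.COLOR_RGB2HSV); o={}
    for k,(a,b) in dict(amber=(12,20),blue=(110,120)).items():
        m=cv2.inRange(h,(a,130,70),(b,255,255)); m[:200]=0;m[340:]=0;m[:,:220]=0;m[:,300:]=0
        if m.any(): y,x=np.nonzero(m); o[k]=(len(x),x.mean().round(1),y.mean().round(1))
    return o
E
python3 - <<'E'
from h import *
for f in('side0','s1','s2'): print(f,sidecent(cv2.imread('pics/%s.png'%f)[:,:,::-1]))
plan(.465,.1103,.30,-.148)
E
```

```text
side0 {'amber': (1499, np.float64(259.9), np.float64(257.3)), 'blue': (153, np.float64(245.8), np.float64(242.2))}
s1 {'amber': (1398, np.float64(259.2), np.float64(260.0)), 'blue': (128, np.float64(246.2), np.float64(241.4))}
s2 {'amber': (1474, np.float64(261.2), np.float64(257.3)), 'blue': (128, np.float64(246.6), np.float64(241.9))}
rot [-0.0001 -0.0006  0.1206] | then move [0.0294 0.1974 0.0588] | q7 1.5763084013977862
```

Amber and blue have not moved. On to amber.

To row units: 0.0494 m is 0.7904, 0.015 m is 0.24, 0.1206 rad / 2.0944 = 0.0576.

```bash
echo '{"rows": [[0, 0, 0, 0, 0, 0.0576, 0.094], [0.1184, 0.7904, 0.24, 0, 0, 0, 0.094], [0.1184, 0.7904, 0.24, 0, 0, 0, 0.094], [0.1184, 0.7904, 0.24, 0, 0, 0, 0.094], [0.1184, 0.7904, 0.2208, 0, 0, 0, 0.094], [0, 0, 0, 0, 0, 0, 0.094], [0, 0, 0, 0, 0, 0, 0.094]]}' | python3 steer.py
cat > balls.py <<'E'
from h import *
from itertools import product
def find(f,xy,yw):
    im,c=snap('wrist',f); g=im.astype(int); w=(im.min(2)>120)&((im.max(2).astype(int)-im.min(2))<40)
    n,l,st,ce=cv2.connectedComponentsWithStats(w.astype(np.uint8))
    q=[]
    for a,b in((-1,1),(-1,-1),(1,-1),(1,1)):
        p=np.array(xy)+.03*np.array([a*np.cos(yw)-b*np.sin(yw),a*np.sin(yw)+b*np.cos(yw)])
        u=np.array(proj(c,[*p,.1])); ok=[i for i in range(1,n) if 6<st[i,4]<150]
        i=min(ok,key=lambda i:np.linalg.norm(ce[i]-u)); print(u.round(1),ce[i].round(1),st[i,4]); q.append(ce[i])
    from lan import corners
    print(*corners(c,q))
E
python3 - <<'E'
from balls import *
find('w7',(.465,.1103),-.148)
plan(.465,.1103,.116,-.148)
E
```

```text
time_s: 23.05
tool_pos: [0.465, 0.1096, 0.3002]
tool_rot: [-0.233, -3.133, 0.001]
force: [0.6, -0.2, 0.4]
width: 0.0941
grasp_force: 0.0
[351.2 189.8] [350.  242.1] 44
[296.3 189.9] [350.  242.1] 44
[297.6 242.4] [350.  242.1] 44
[350.1 242.4] [350.  242.1] 44
[0.4987 0.1355] [np.float64(nan), np.float64(nan)] nan [np.float64(0.0), np.float64(0.0), np.float64(0.0), np.float64(0.0)]
rot [-0.0002 -0.     -0.0017] | then move [0.0003 0.0013 0.1845] | q7 1.0624915184407047lan.py:3: RuntimeWarning: invalid value encountered in divide
  q=np.array([atz(c,u,v,z)[:2] for u,v in pts]); e=q[0]-q[1]; e/=np.linalg.norm(e); e2=q[3]-q[2]; e2/=np.linalg.norm(e2); f=q[3]-q[0];g=q[2]-q[1];f=(f+g);f/=np.linalg.norm(f)
```

To row units: 0.06 m is 0.96, 0.04 m is 0.64.

```bash
echo '{"rows": [[0, 0.016, 0.96, 0, 0, 0, 0.094], [0, 0, 0.96, 0, 0, 0, 0.094], [0, 0, 0.64, 0, 0, 0, 0.094], [0, 0, 0.3808, 0, 0, 0, 0.094], [0, 0, 0, 0, 0, 0, 0.094], [0, 0, 0, 0, 0, 0, 0.04], [0, 0, 0, 0, 0, 0, 0.04], [0, 0, 0, 0, 0, 0, 0.04], [0, 0, 0, 0, 0, 0, 0.04], [0, 0, 0, 0, 0, 0, 0.04], [0, 0, 0, 0, 0, 0, 0.04]]}' | python3 steer.py 25;  echo '{"rows": [[0, 0, -0.48, 0, 0, 0, 0.04], [0, 0, -0.8, 0, 0, 0, 0.04], [0, 0, -0.8, 0, 0, 0, 0.04], [0, 0, -0.552, 0, 0, 0, 0.04], [0, 0, 0, 0, 0, -0.0554, 0.04], [0, 0, 0, 0, 0, 0, 0.04], [0, 0, 0, 0, 0, 0, 0.04]]}' | python3 steer.py
python3 - <<'E'
from h import *
plan(.545,.1176,.281,-.032);plan(.6200,.1152,.281,-.032)
E
```

```text
time_s: 24.48
tool_pos: [0.4654, 0.1104, 0.1167]
tool_rot: [0.235, 3.133, 0.0]
force: [-0.5, -0.6, 3.0]
width: 0.0499
grasp_force: 25.0
time_s: 25.35
tool_pos: [0.4649, 0.1103, 0.2805]
tool_rot: [-0.057, -3.14, 0.001]
force: [-0.3, -0.1, -2.6]
width: 0.0497
grasp_force: 24.9
rot [-0.0006 -0.0011 -0.0041] | then move [-0.0798  0.0099 -0.0005] | q7 1.1797534280574031
rot [-0.0006 -0.0011 -0.0041] | then move [-0.1549  0.0099 -0.0005] | q7 1.1797534280574031
```

To row units: -0.026 m is -0.416, -0.02 m is -0.32, -0.0041 rad / 2.0944 = -0.002.

```bash
echo '{"rows": [[0, 0.1584, 0, 0, 0, -0.002, 0.04], [-0.416, 0, 0, 0, 0, 0, 0.04], [-0.416, 0, 0, 0, 0, 0, 0.04], [-0.416, 0, 0, 0, 0, 0, 0.04], [-0.32, 0, 0, 0, 0, 0, 0.04], [-0.32, 0, 0, 0, 0, 0, 0.04], [-0.32, 0, 0, 0, 0, 0, 0.04], [-0.2704, 0, 0, 0, 0, 0, 0.04], [0, 0, 0, 0, 0, 0, 0.04], [0, 0, 0, 0, 0, 0, 0.04]]}' | python3 steer.py; echo '{"rows": [[0, 0, 0.16, 0, 0, 0, 0.04], [0, 0, 0.16, 0, 0, 0, 0.04], [0, 0, 0.096, 0, 0, 0, 0.04], [0, 0, 0.048, 0, 0, 0, 0.04], [0, 0, 0.016, 0, 0, 0, 0.04], [0, 0, 0, 0, 0, 0, 0.04], [0, 0, 0, 0, 0, 0, 0.04]]}' | python3 steer.py
```

```text
time_s: 26.6
tool_pos: [0.6199, 0.1161, 0.2806]
tool_rot: [-0.046, -3.14, 0.0]
force: [-0.1, 0.4, -3.2]
width: 0.0498
grasp_force: 25.0
time_s: 27.48
tool_pos: [0.6206, 0.1157, 0.2513]
tool_rot: [0.046, 3.141, 0.0]
force: [0.2, 0.5, -1.6]
width: 0.05
grasp_force: 25.0
```

To row units: -0.05 m is -0.8, 0.001 m is 0.016.

```bash
echo '{"rows": [[0, 0, 0.016, 0, 0, 0, 0.04], [0, 0, 0, 0, 0, 0, 0.04], [0, 0, 0, 0, 0, 0, 0.054], [0, 0, 0, 0, 0, 0, 0.06], [0, 0, 0, 0, 0, 0, 0.066], [0, 0, 0, 0, 0, 0, 0.074], [0, 0, 0, 0, 0, 0, 0.074], [0, 0, -0.32, 0, 0, 0, 0.074], [0, 0, -0.64, 0, 0, 0, 0.074], [0, 0, -0.8, 0, 0, 0, 0.074], [0, 0, 0, 0, 0, 0, 0.074]]}' | python3 steer.py 
echo '{"rows": [[0.8, 0, 0, 0, 0, 0, 0.09], [0.8, 0, 0, 0, 0, 0, 0.09], [0.8, 0, 0, 0, 0, 0, 0.09], [0, 0.96, 0, 0, 0, 0, 0.094], [0, 0.96, 0, 0, 0, 0, 0.094], [0, 0, 0, 0, 0, 0, 0.094], [0, 0, 0, 0, 0, 0, 0.094]]}' | python3 steer.py
python3 - <<'E'
from balls import *
im,c=snap('side','s3'); print(sidecent(im))
find('w8',(.486,.2402),.054)
plan(.486,.2402,.116,.054)
w=cv2.imread('pics/w8.png')[100:400,140:540]
cv2.imwrite('pics/w8c.png',np.hstack([cv2.resize(w,(480,360)),cv2.resize(im[90:330,230:410,::-1],(270,360))]))
E
```

```text
time_s: 28.85
tool_pos: [0.6219, 0.1157, 0.3639]
tool_rot: [0.047, 3.136, 0.003]
force: [0.5, -1.2, -0.3]
width: 0.0738
grasp_force: 0.0
time_s: 29.72
tool_pos: [0.474, 0.2395, 0.3594]
tool_rot: [-0.046, -3.14, 0.002]
force: [-0.0, -0.2, -0.2]
width: 0.0939
grasp_force: 0.0
{'amber': (906, np.float64(254.8), np.float64(243.5)), 'blue': (331, np.float64(253.5), np.float64(247.4))}
[346.  190.7] [322.9 187.2] 33
[299.  194.7] [322.9 187.2] 33
[303.8 239.8] [322.9 187.2] 33
[349.1 236. ] [322.9 187.2] 33
[0.4491 0.2393] [np.float64(nan), np.float64(nan)] nan [np.float64(0.0), np.float64(0.0), np.float64(0.0), np.float64(0.0)]
rot [-0.0003 -0.0002 -0.0852] | then move [-0.0118  0.0008  0.2439] | q7 0.9716491625653689lan.py:3: RuntimeWarning: invalid value encountered in divide
  q=np.array([atz(c,u,v,z)[:2] for u,v in pts]); e=q[0]-q[1]; e/=np.linalg.norm(e); e2=q[3]-q[2]; e2/=np.linalg.norm(e2); f=q[3]-q[0];g=q[2]-q[1];f=(f+g);f/=np.linalg.norm(f)
```

View pics/w8c.png

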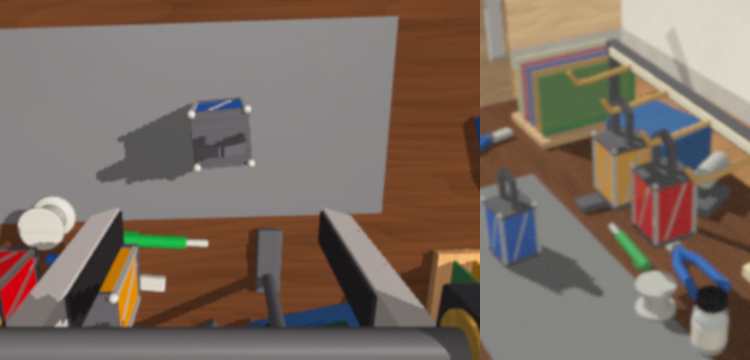

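Run:
```python
from lan import *
c=cal('w8')
r=corners(c,[(140+u/1.2,100+v/1.2) for u,v in((192,114),(248,109),(252,163),(197,167))]); print(*r)
y=(r[2]+np.mean(r[1])+np.pi/2)/2; print(y); plan(*r[0],.116,y)
# check: side view (s3) projection of the lantern top centre
print(proj(cal('s3'),[*r[0],.097]))
```

```text
[0.4859 0.2411] [np.float64(-1.513301164871498), np.float64(-1.5269479157574692)] 0.05189438398428272 [np.float64(0.058801830025718836), np.float64(0.05962208720238188), np.float64(0.05962427783561254), np.float64(0.060721072591159574)]
0.051283085232347814
rot [-0.0003 -0.0002 -0.0824] | then move [-0.0117  0.0017  0.2439] | q7 0.9716491625653689
(np.float64(248.63201123093467), np.float64(224.47226361929512))
```

To row units: 0.06 m is 0.96, 0.05 m is 0.8, -0.0824 rad / 2.0944 = -0.0393.

```bash
echo '{"rows": [[0, 0, 0, 0, 0, -0.0393, 0.094], [-0.1872, 0.024, 0.8, 0, 0, 0, 0.094], [0, 0, 0.96, 0, 0, 0, 0.094], [0, 0, 0.96, 0, 0, 0, 0.094], [0, 0, 0.8, 0, 0, 0, 0.094], [0, 0, 0.376, 0, 0, 0, 0.094], [0, 0, 0, 0, 0, 0, 0.094]]}' | python3 steer.py ; echo '{"rows": [[0, 0, 0, 0, 0, 0, 0.04], [0, 0, 0, 0, 0, 0, 0.04], [0, 0, 0, 0, 0, 0, 0.04], [0, 0, 0, 0, 0, 0, 0.04], [0, 0, 0, 0, 0, 0, 0.04], [0, 0, 0, 0, 0, 0, 0.04]]}' | python3 steer.py 25;  echo '{"rows": [[0, 0, -0.48, 0, 0, 0, 0.04], [0, 0, -0.8, 0, 0, 0, 0.04], [0, 0, -0.8, 0, 0, 0, 0.04], [0, 0, -0.552, 0, 0, 0, 0.04], [0, 0, 0, 0, 0, 0.0401, 0.04], [0, 0, 0, 0, 0, 0, 0.04], [0, 0, 0, 0, 0, 0, 0.04]]}' | python3 steer.py
python3 - <<'E'
from h import *
plan(.545,.228,.281,-.032);plan(.6238,.2256,.281,-.032)
E
```

```text
time_s: 30.7
tool_pos: [0.4851, 0.2406, 0.1154]
tool_rot: [0.081, -3.138, 0.003]
force: [0.6, -0.5, 0.1]
width: 0.0942
grasp_force: 0.0
time_s: 31.45
tool_pos: [0.4858, 0.2422, 0.1167]
tool_rot: [-0.083, 3.14, 0.0]
force: [0.1, -0.4, 2.8]
width: 0.0503
grasp_force: 24.9
time_s: 32.33
tool_pos: [0.4853, 0.242, 0.2804]
tool_rot: [-0.046, -3.14, 0.001]
force: [-0.3, 0.5, -1.9]
width: 0.0503
grasp_force: 24.9
rot [-0.0008 -0.001   0.0028] | then move [-0.0601 -0.0121 -0.0006] | q7 0.9987278718946976
rot [-0.0008 -0.001   0.0028] | then move [-0.1389 -0.012  -0.0006] | q7 0.9987278718946976
```

To row units: -0.026 m is -0.416, -0.02 m is -0.32, 0.0028 rad / 2.0944 = 0.0013.

```bash
echo '{"rows": [[0, -0.192, 0, 0, 0, 0.0013, 0.04], [-0.416, 0, 0, 0, 0, 0, 0.04], [-0.416, 0, 0, 0, 0, 0, 0.04], [-0.32, 0, 0, 0, 0, 0, 0.04], [-0.32, 0, 0, 0, 0, 0, 0.04], [-0.32, 0, 0, 0, 0, 0, 0.04], [-0.232, 0, 0, 0, 0, 0, 0.04], [-0.1984, 0, 0, 0, 0, 0, 0.04], [0, 0, 0, 0, 0, 0, 0.04], [0, 0, 0, 0, 0, 0, 0.04]]}' | python3 steer.py; echo '{"rows": [[0, 0, 0.16, 0, 0, 0, 0.04], [0, 0, 0.16, 0, 0, 0, 0.04], [0, 0, 0.096, 0, 0, 0, 0.04], [0, 0, 0.048, 0, 0, 0, 0.04], [0, 0, 0.016, 0, 0, 0, 0.04], [0, 0, 0, 0, 0, 0, 0.04], [0, 0, 0, 0, 0, 0, 0.04]]}' | python3 steer.py
```

```text
time_s: 33.58
tool_pos: [0.6237, 0.2256, 0.281]
tool_rot: [-0.053, -3.141, 0.0]
force: [0.3, -0.6, -3.3]
width: 0.0499
grasp_force: 25.0
time_s: 34.45
tool_pos: [0.6242, 0.2255, 0.2513]
tool_rot: [0.053, 3.141, 0.0]
force: [-1.4, -0.2, -3.1]
width: 0.05
grasp_force: 25.0
```

To row units: -0.05 m is -0.8, -0.04 m is -0.64.

```bash
echo '{"rows": [[0, 0, 0.016, 0, 0, 0, 0.04], [0, 0, 0, 0, 0, 0, 0.04], [0, 0, 0, 0, 0, 0, 0.054], [0, 0, 0, 0, 0, 0, 0.06], [0, 0, 0, 0, 0, 0, 0.066], [0, 0, 0, 0, 0, 0, 0.074], [0, 0, 0, 0, 0, 0, 0.074], [0, 0, -0.32, 0, 0, 0, 0.074], [0, 0, -0.64, 0, 0, 0, 0.074], [0, 0, -0.8, 0, 0, 0, 0.074], [0, 0, 0, 0, 0, 0, 0.074]]}' | python3 steer.py 
echo '{"rows": [[0.8, 0, 0, 0, 0, 0, 0.06], [0.8, 0, 0, 0, 0, 0, 0.06], [0.8, 0, 0, 0, 0, 0, 0.06], [0, -0.96, 0, 0, 0, 0, 0.06], [0, -0.96, 0, 0, 0, 0, 0.06], [0, -0.96, 0, 0, 0, 0, 0.06], [0, 0, 0, 0, 0, 0, 0.06], [0, 0, 0, 0, 0, 0, 0.06], [0, 0, 0, 0, 0, 0, 0.06]]}' | python3 steer.py
python3 - <<'E'
from h import *
im,c=snap('side','s4'); im2,_=snap('side','s5'); t,_=snap('top','t4')
print(np.abs(im.astype(int)-im2).mean())
cv2.imwrite('pics/v14.png',np.hstack([cv2.resize(im[90:350,230:450,::-1],(440,520)),cv2.resize(t[140:340,175:325,::-1],(360,480))[:520] if 0 else cv2.copyMakeBorder(cv2.resize(t[150:340,185:325,::-1],(360,489)),0,31,0,0,0)]))
plan(.4490,-.2493,.16,1.459)
E
```

```text
time_s: 35.83
tool_pos: [0.6255, 0.2257, 0.3642]
tool_rot: [0.054, 3.136, 0.004]
force: [-0.1, -0.1, 0.3]
width: 0.0741
grasp_force: 0.0
time_s: 36.95
tool_pos: [0.468, 0.0519, 0.3597]
tool_rot: [-0.05, -3.141, 0.001]
force: [0.3, -0.6, -1.5]
width: 0.0603
grasp_force: 0.0
1.7168185763888888
rot [-0.     -0.0006 -1.4914] | then move [ 0.3011 -0.0146  0.1998] | q7 1.2761576152505683
```

View pics/v14.png

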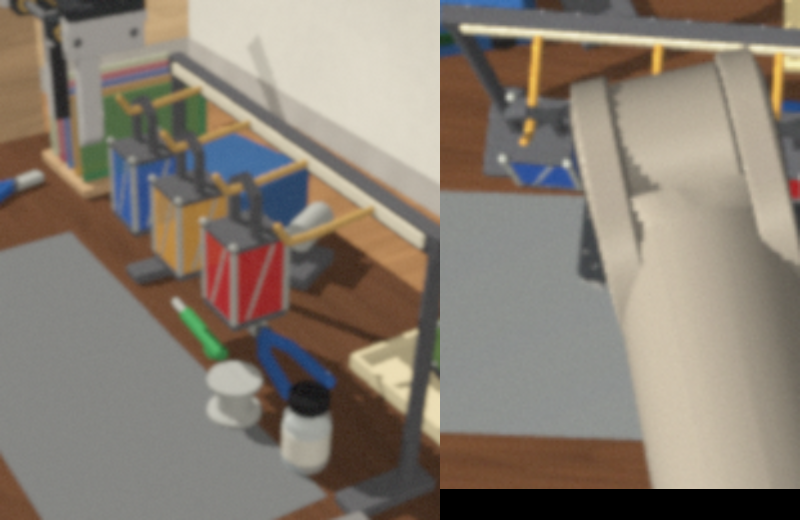

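To row units: 0.1834 rad / 2.0944 = 0.0876.

```bash
echo '{"rows": [[0, 0, 0, 0, 0, 0.0876, 0.06], [0, 0, 0, 0, 0, 0.0876, 0.06], [0, 0, 0, 0, 0, 0.0876, 0.06], [0, 0, 0, 0, 0, 0.0876, 0.06], [0, 0, 0, 0, 0, 0.0876, 0.06], [0, 0, 0, 0, 0, 0.0876, 0.06], [0, 0, 0, 0, 0, 0.0876, 0.06], [0, 0, 0, 0, 0, 0.0876, 0.06], [0, 0, 0, 0, 0, 0.0876, 0.06], [0, 0, 0, 0, 0, 0, 0.06]]}' | python3 steer.py;  echo '{"rows": [[-0.8032, 0.0384, 0, 0, 0, 0, 0.06], [-0.8032, 0.0384, 0, 0, 0, 0, 0.06], [-0.8032, 0.0384, 0, 0, 0, 0, 0.06], [-0.8032, 0.0384, 0, 0, 0, 0, 0.06], [-0.8032, 0.0384, 0, 0, 0, 0, 0.06], [-0.8032, 0.0384, 0, 0, 0, 0, 0.06], [0, 0, 0.8, 0, 0, 0, 0.06], [0, 0, 0.8, 0, 0, 0, 0.06], [0, 0, 0.8, 0, 0, 0, 0.06], [0, 0, 0.8, 0, 0, 0, 0.06], [0, 0, 0, 0, 0, 0, 0.06], [0, 0, 0, 0, 0, 0, 0.06]]}' | python3 steer.py
python3 - <<'E'
from h import *
ims=[]
for k in range(12): ims.append(cam.read_camera('side').astype(float))
a=sum(ims[:2])/2
r=lambda i:i[90:260,280:380]
print([round(np.abs(r(ims[k])-r(ims[0])).mean(),2) for k in(1,4,7,11)])
plan(.4490,-.2493,.059,1.459)
E
```

```text
time_s: 38.35
tool_pos: [0.4681, 0.0511, 0.36]
tool_rot: [2.342, 2.093, -0.001]
force: [-1.4, -0.3, -0.5]
width: 0.0597
grasp_force: 0.0
time_s: 39.85
tool_pos: [0.449, -0.2506, 0.1617]
tool_rot: [2.341, 2.093, 0.001]
force: [0.2, -0.9, 0.2]
width: 0.0597
grasp_force: 0.0
[np.float64(3.88), np.float64(4.91), np.float64(5.23), np.float64(5.78)]
rot [-0.     -0.     -0.0018] | then move [0.001  0.0007 0.1012] | q7 0.49225893198595494
```

```bash
cat > sw.py <<'E'
from h import *
from cell import robot, cam, order, state
ims=[cam.read_camera('side').astype(float) for k in range(24)]
for n,(y0,y1,x0,x1) in dict(blue=(155,210,283,318),red=(195,255,330,376),empty=(300,380,240,300)).items():
    g=[cv2.GaussianBlur(i[y0:y1,x0:x1].mean(2),(5,5),0).astype(np.float32) for i in ims]
    print(n,[tuple(np.round(cv2.phaseCorrelate(g[0],x)[0],2)) for x in g[3::5]])
E
for i in 1 2 3 4; do echo '{"rows": [[0, 0, 0, 0, 0, 0, 0.06], [0, 0, 0, 0, 0, 0, 0.06], [0, 0, 0, 0, 0, 0, 0.06], [0, 0, 0, 0, 0, 0, 0.06], [0, 0, 0, 0, 0, 0, 0.06], [0, 0, 0, 0, 0, 0, 0.06], [0, 0, 0, 0, 0, 0, 0.06], [0, 0, 0, 0, 0, 0, 0.06], [0, 0, 0, 0, 0, 0, 0.06], [0, 0, 0, 0, 0, 0, 0.06], [0, 0, 0, 0, 0, 0, 0.06], [0, 0, 0, 0, 0, 0, 0.06]]}' | python3 steer.py | head -1; done; python3 sw.py
```

```text
time_s: 41.95
time_s: 43.45
time_s: 44.95
time_s: 46.45
blue [(np.float64(-0.23), np.float64(-0.19)), (np.float64(-0.23), np.float64(-0.16)), (np.float64(-0.16), np.float64(-0.11)), (np.float64(-0.24), np.float64(-0.21)), (np.float64(-0.2), np.float64(-0.14))]
red [(np.float64(-0.02), np.float64(0.04)), (np.float64(0.07), np.float64(0.05)), (np.float64(0.05), np.float64(0.04)), (np.float64(0.06), np.float64(-0.01)), (np.float64(0.02), np.float64(0.02))]
empty [(np.float64(0.0), np.float64(0.02)), (np.float64(0.0), np.float64(0.02)), (np.float64(0.0), np.float64(0.01)), (np.float64(0.01), np.float64(0.02)), (np.float64(-0.0), np.float64(0.01))]
```

To row units: 0.0507 m is 0.8112, 0.05 m is 0.8.

```bash
echo '{"rows": [[0.016, 0.0112, 0.8, 0, 0, 0, 0.06], [0, 0, 0.8112, 0, 0, 0, 0.06], [0, 0, 0, 0, 0, 0, 0.06], [0, 0, 0, 0, 0, 0, 0.06], [0, 0, 0, 0, 0, 0, 0.01], [0, 0, 0, 0, 0, 0, 0.01], [0, 0, 0, 0, 0, 0, 0.01], [0, 0, 0, 0, 0, 0, 0.01], [0, 0, 0, 0, 0, 0, 0.01]]}' | python3 steer.py 8; echo '{"rows": [[0, 0.32, 0, 0, 0, 0, 0.01], [0, 0.32, 0, 0, 0, 0, 0.01], [0, 0.1088, 0, 0, 0, 0, 0.01], [0, 0, 0, 0, 0, 0, 0.01], [0, 0, 0, 0, 0, 0, 0.01]]}' | python3 steer.py
```

```text
time_s: 48.78
tool_pos: [0.4491, -0.2493, 0.0596]
tool_rot: [2.344, 2.092, 0.0]
force: [-0.3, 1.0, 4.5]
width: 0.0198
grasp_force: 8.0
time_s: 49.4
tool_pos: [0.4953, -0.2547, 0.0595]
tool_rot: [2.344, 2.091, 0.0]
force: [0.8, -0.4, 1.7]
width: 0.0197
grasp_force: 8.0
```

To row units: -0.06 m is -0.96, -0.05 m is -0.8.

```bash
echo '{"rows": [[0, 0, 0, 0, 0, 0, 0.06], [0, 0, 0, 0, 0, 0, 0.06], [0, 0, 0, 0, 0, 0, 0.06], [0, 0, -0.8, 0, 0, 0, 0.06], [0, 0, -0.96, 0, 0, 0, 0.09], [-0.48, 0, -0.96, 0, 0, 0, 0.09], [-0.48, 0, -0.48, 0, 0, 0, 0.09], [0, 0, 0, 0, 0, 0, 0.09], [0, 0, 0, 0, 0, 0, 0.09], [0, 0, 0, 0, 0, 0, 0.09]]}' | python3 steer.py
python3 - <<'E'
from h import *
d=np.array([.9935,-.1140])
def look(f,im,c):
    h=cv2.cvtColor(im,cv2.COLOR_RGB2HSV)
    u0,v0=proj(c,(.5,-.275,.05)); 
    for n,lo,hi,z in(('yel',(22,180,120),(32,255,255),.044),('or',(5,200,120),(14,255,255),.044),('blue',(100,180,60),(125,255,255),.08),('black',(0,0,0),(180,255,32),.08)):
        m=cv2.inRange(h,lo,hi); k,l,st,ce=cv2.connectedComponentsWithStats(m)
        exp=dict(yel=(.492,-.284,.044),black=(.495,-.253,.075)).get(n,(.457,-.345,.06) if n=='blue' else (.456,-.371,.044))
        e=np.array(proj(c,exp)); ok=[i for i in range(1,k) if st[i,4]>12]
        if not ok: print(n,'none'); continue
        i=min(ok,key=lambda i:np.linalg.norm(ce[i]-e)); x0=st[i,0];w=st[i,2]; 
        print(f,n,e.round(1),ce[i].round(1),st[i], atz(c,*(ce[i]),z)[:2]@d)
im,c=snap('wrist','w9'); look('w9',im,c)
look('w4',cv2.imread('pics/w4.png')[:,:,::-1].copy(),cal('w4'))
E
python3 sw.py
```

```text
time_s: 50.65
tool_pos: [0.4888, -0.311, 0.2541]
tool_rot: [-2.341, -2.092, 0.001]
force: [-0.9, 0.3, -0.5]
width: 0.0903
grasp_force: 0.0
w9 yel [324.2 192. ] [324.  190.6] [322 184   5  14  67] 0.5209961634772186
w9 or [302.6 267.4] [302.9 267.8] [300 266   5   6  16] 0.49568673892398835
w9 blue [299.6 251. ] [299.6 248.7] [290 234  20  30 496] 0.4949595174162941
w9 black [323.7 165.7] [330.  171.2] [318 158  20  22  71] 0.526937286710499
w4 yel [327.9 232.3] [328.  230.9] [326 225   5  13  62] 0.5212342742085087
or none
w4 blue [304.3 287.4] [304.4 285.6] [296 271  18  30 461] 0.49461989596641104
w4 black [328.  211.9] [291.7 209.5] [280 198  20  27 147] 0.4819320842970578
blue [(np.float64(0.01), np.float64(0.04)), (np.float64(0.03), np.float64(0.0)), (np.float64(0.03), np.float64(-0.01)), (np.float64(-0.02), np.float64(0.04)), (np.float64(0.04), np.float64(0.02))]
red [(np.float64(0.04), np.float64(-0.07)), (np.float64(0.09), np.float64(-0.1)), (np.float64(0.08), np.float64(-0.1)), (np.float64(0.09), np.float64(-0.1)), (np.float64(0.08), np.float64(-0.12))]
empty [(np.float64(-0.06), np.float64(-0.03)), (np.float64(-0.02), np.float64(0.0)), (np.float64(-0.03), np.float64(-0.05)), (np.float64(-0.07), np.float64(0.0)), (np.float64(-0.07), np.float64(-0.04))]
```

Run:
```python
from h import *
d=np.array([.9935,-.1140])
for f,p in(('w9',(.4953,-.2547,.084)),('w4',(.449,-.249,.084))):
    c=cal(f);g=cv2.imread('pics/%s.png'%f).mean(2);u,v=proj(c,p);v=int(v);u=int(u)
    print(f,u,v,g[v-1:v+2,u-16:u+17].mean(0).astype(int), [round(atz(c,k,v,.084)[:2]@d,4) for k in(u-10,u,u+10)])
```

```text
w9 324 168 [159 159 159 160 159 151 115  67  40  35  36  37  37  36  36  36  36  36
  35  35  36  35  35  31  28  37  62  80  87  87  87  88  90] [np.float64(0.5111), np.float64(0.521), np.float64(0.5308)]
w4 284 214 [220 235 237 237 237 237 232 196 119  55  36  36  36  35  35  35  35  35
  35  35  35  34  33  29  26  22  19  30  78 132 151 155 154] [np.float64(0.4635), np.float64(0.4741), np.float64(0.4846)]
```

```bash
python3 -c "
from cell import robot, cam, order, state
print(order.finish_job())"
```

```text
the job is handed in; nothing more can be done
None
```

The job is handed in, with no verdict shown yet: the brightness fader went fully down first, the blue, amber and red lanterns (no green on the bench) hang still on hooks 1–3, then brightness went to its yellow pointer; tone is at its orange pointer, both within about 1 mm, and the flux jar still stands.

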